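Unpack the sliding-lid case of pipe hangers

ROBOT

A 6-joint arm with a two-finger parallel gripper is mounted at the origin on the work surface. World frame = base frame: x ahead of the robot, y to its left, z up, the work surface at z = 0. Lengths are in m, angles in rad, forces in N, time in s.
With the tool pointing down it reaches from about 0.15 to 0.775 m from the base axis. Payload 6.1 kg.
Tool frame: the origin (TCP) lies midway between the tips of the shut fingers; the grasp point (between the pads) lies 19 mm behind it; z points along the fingers, y is the line along which they close (so a half turn about z gives the same grasp; the last joint's range is limited). The gripper opens to 85 mm and grips with 20 to 120 N. Pads are 22 mm wide; open, the fingers measure 114 mm over their backs; the gripper's body (76 mm by 85 mm) begins 54 mm behind the grasp point. The pads swing forward as they close: fully open they stand 13 mm farther back than shut.
Start: joints at [1.213, 0.126, -0.04, 1.405, 0, 1.571], TCP at [0.184, 0.492, 0.231] pointing down, gripper open.
Joint ranges: [-2.72, 2.72], [-0.95, 1.95], [-1.27, 1.35], [-1.78, 2.02], [-1.46, 1.47], [-3.14, 3.14]. Speed limits (rad/s): [2.39, 2.39, 3.01, 3.14, 3.14, 3.14].

INTERFACE

Orientations are given as a unit quaternion [w, x, y, z].
In Python, from station import robot gives the robot as it stands. The module is installed in compiled form; this text tells all that it offers.
- The arm moves only by the tool play_rows, never from a script. Its argument "motion" is a list of rows, each a list of 2 entries, a list of its own where there are three numbers: the shift along the world's x, y, z in m, then the turn about the world's z in degrees. In form: [[[x, y, z], spin], ...]. A call has exactly 8 rows; each row shifts and turns the commanded pose from where the row before left it; what a row does not reach is not made up. A row lasts 1/8 s, in which the tool goes at most 62.5 mm and 10.7 degrees, less where a joint would pass 70% of its speed; a pose out of reach is approached as far as the arm can. A call with a gripper value outside its range is refused whole. "claw" is the finger opening in m, from 0 to 0.0854, set as the call begins (left out, the last holds). The fingers move at their own pace and stop on an object; "grip_force" is the grip in N (left out, the last holds). Time passes only in rows, so rows that do not move let the fingers close, or fill a call up. It gives the time, the measured TCP pose, the force, the opening and the grip force at its end, in the units of the state.
- robot.sense(): the state, without advancing time (a new reading comes with each control period).
- robot.snapshot(name): name is "scene" or "side" or "wrist"; returns the picture (400x640x3 uint8, red, green, blue); there is no depth.
- robot.get_calibration(name): a dict with "camera_matrix" (3x3 intrinsics, pixels), "rvec" (rotation vector, rad) and "tvec" (3), from world to camera coordinates, as OpenCV has them. Camera axes: x right, y down, z forward; pixel columns grow to the right and rows downward; lengths in m; the calibration is good to about 2 mm. The wrist camera is an equidistant fisheye: a pixel r from the principal point sees the ray r / f radians off the axis. A picture is of the moment at which its call begins: read the wrist's pose just before it. get_calibration takes no time and is no camera call; for the wrist camera it gives the pose at the moment of the call.
- robot.job_done(): hands the job in; it is judged then, once.
The state is a dict: "time_s": time; "qpos": joint angles; "dq": joint speeds; "effort": joint torques, N m; "eef_pos": TCP position; "eef_rot": TCP orientation; "wrist_force": force on the tool from outside, world axes, zero at the start; "moment": the same for the moment, N m; "opening": finger opening in m; "grasp_force": force on a finger pad.
Only numpy, scipy, OpenCV 4.12 (cv2) and the standard library are available. Lean on these libraries where they do the work, as an engineer would, in place of code of your own. Each camera call takes 0.05 s, during which the arm holds its last target. There are 200 camera calls.

TASK

Open the wooden case: lift the barred end of its sliding lid over the stop lip, slide the lid out along its grooves, and lay it flat, bar up, squarely on the black rubber mat. Then stand every pipe hanger, those in the case and any left out on the bench, upright on the floor of the cardboard tray. Leave everything else on the bench where it is.

Things in the scene. Friction and masses are not known exactly. Their poses are not given: they have to be found in the camera images.
- case: Open-topped wooden case fixed to the bench, 136 (x) x 182 (y) x 88 mm high; origin: centre of its underside, z up, long axis y. Inner floor at z = 6 mm, inside 114 x 166 mm. The lid lies in grooves on the two long side walls: groove floor at z = 72 mm, 2 mm play each side. The end at -y is the exit end. Hangers stand inside in a row along y, ring axes about along x.
- case_lip (a point): Middle of the top of the stop lip on the exit end's wall, at (0, -87, 77) mm in the case's frame. The lip spans y = -83 to -91 mm and stands 5 mm above the groove floor; the lid's -y end must be raised over it, then the lid drawn out towards -y.
- case_rails (a point): Middle between the front ends of the two keeper rails, at (0, 0, 83) mm in the case's frame. The rails cover the lid's side edges over y > 0 only: underside z = 83 mm (5 mm play above the lid), top 88 mm, reaching in to x = +-55 mm. So the shut lid's -y end can rise about 10 mm; the lid cannot come straight up until its rear edge has passed y = 0.
- lid: Wooden sliding lid, flat plate 124 (x) x 162 (y) x 6 mm, about 120 g; origin: centre of the plate's underside, z up out of its top. A grip bar stands on top near the -y end: 60 mm long along x, 12 mm thick along y, 26 mm tall (z = 6 to 32 mm), centred at y = -62 mm. In the shut case its axes are the case's and its origin lies at (0, 0, 72) mm there.
- lid_bar (a point): Middle of the top of the lid's grip bar, at (0, -62, 32) mm in the lid's frame.
- mat: Flat black rubber mat fixed to the bench, 160 (x) x 200 (y) x 3 mm; origin: centre of its underside.
- tray: Low open cardboard tray fixed to the bench, 180 (x) x 200 (y) x 28 mm high, walls and floor 4 mm; origin: centre of its underside.
- hanger1: Dark steel pipe hanger (found in the case; may be absent), 0.2 kg, 56.5 mm tall: screw plate 60 (x) x 44 (y) x 6 mm below, a short stub, an upright ring on top. Origin: centre of the plate's underside, z up. The ring's axis is x: ring 16 mm wide along x, 39 mm outside diameter, 29 mm bore, centre at z = 37 mm; best pinched across x at the top of the ring.
- hanger2: Dark steel pipe hanger (found in the case; may be absent), 0.2 kg, 56.5 mm tall: screw plate 60 (x) x 44 (y) x 6 mm below, a short stub, an upright ring on top. Origin: centre of the plate's underside, z up. The ring's axis is x: ring 16 mm wide along x, 39 mm outside diameter, 29 mm bore, centre at z = 37 mm; best pinched across x at the top of the ring.
- hanger3: Dark steel pipe hanger (found in the case; may be absent), 0.2 kg, 56.5 mm tall: screw plate 60 (x) x 44 (y) x 6 mm below, a short stub, an upright ring on top. Origin: centre of the plate's underside, z up. The ring's axis is x: ring 16 mm wide along x, 39 mm outside diameter, 29 mm bore, centre at z = 37 mm; best pinched across x at the top of the ring.
- hanger4: Dark steel pipe hanger (found on the bench beyond the mat and the tray; may be absent), 0.2 kg, 56.5 mm tall: screw plate 60 (x) x 44 (y) x 6 mm below, a short stub, an upright ring on top. Origin: centre of the plate's underside, z up. The ring's axis is x: ring 16 mm wide along x, 39 mm outside diameter, 29 mm bore, centre at z = 37 mm; best pinched across x at the top of the ring.
- hanger5: Dark steel pipe hanger (found on the bench beyond the mat and the tray; may be absent), 0.2 kg, 56.5 mm tall: screw plate 60 (x) x 44 (y) x 6 mm below, a short stub, an upright ring on top. Origin: centre of the plate's underside, z up. The ring's axis is x: ring 16 mm wide along x, 39 mm outside diameter, 29 mm bore, centre at z = 37 mm; best pinched across x at the top of the ring.
- nipple1: Standing black steel pipe piece, 34 mm diameter, 75 mm tall; loose, not part of the job, leave it where it is. Origin: centre of its underside.
- nipple2: Standing black steel pipe piece, 28 mm diameter, 100 mm tall; loose, not part of the job, leave it where it is. Origin: centre of its underside.
- coupling: Standing steel pipe coupling, 48 mm diameter, 45 mm tall; loose, not part of the job, leave it where it is. Origin: centre of its underside.
- tape_roll_box: Yellow plastic box, 70 x 50 x 60 mm; loose, not part of the job, leave it where it is. Origin: centre of its underside.
- carton: Closed carton, 80 x 60 x 50 mm; loose, not part of the job, leave it where it is. Origin: centre of its underside.
- wrench: Steel wrench lying flat; loose, not part of the job, leave it where it is. Origin: on its underside, under its shaft.
Mind the look-alikes: they are no part of the job. What is shaped like the lid but purple is not meant. Leave any red look-alike of the hanger5 alone.

How it is judged:
By the outcome, as a careful person would: the job done as asked, in the order asked, and still so for the second after the job is handed in, with the robot touching nothing.
Of hanger1, hanger2, hanger3, hanger4, hanger5 only 3 to 5 are there at a start; the rules pass over those that are not, and their reading is None.
At some moment in a run one of hanger4, hanger5, lid may be knocked a few centimetres aside while the robot is not near it.
Once in a run the grip may slacken for a moment while it holds something.
It also fails if it takes over 210 s, if anything falls off the work surface, if the arm or the gripper's body presses on something with over 40 N, if the wrist force passes 120 N, or if a joint passes its speed limit or range.

## Working session

There is one attempt and no reset: what is moved stays moved. The work goes in short steps, Python scripts to look and compute and a tool call to move; the robot and the scene stay as the last step left them, time stands still between calls to the robot, and variables do not carry over. Pictures are saved under pics/ and viewed, at most 14 in all, crops included, and the job is handed in when it is done.

Besides the shell and the picture viewer there is one more tool, called after "Emit:" by a JSON object that holds its "api" and its "payload". play_rows: Moves the arm, as the interface text tells. Its arguments: {"type":"object","properties":{"motion":{"type":"array","items":{"type":"array"}},"claw":{"type":"number"},"grip_force":{"type":"number"}},"required":["motion"]}

```bash
mkdir -p pics; cat > h.py <<'E'
import numpy as np, cv2
from station import robot
def cal(n):
    c=robot.get_calibration(n); return np.array(c["camera_matrix"],float),cv2.Rodrigues(np.array(c["rvec"],float))[0],np.array(c["tvec"],float).ravel()
def ray(n,uv,c=None):
    K,R,t=c or cal(n); uv=np.atleast_2d(np.array(uv,float))
    x=(uv-K[:2,2])/[K[0,0],K[1,1]]
    if n=="wrist":
        r=np.linalg.norm(x,axis=1,keepdims=True)+1e-12
        d=np.hstack([x/r*np.sin(r),np.cos(r)])
    else: d=np.hstack([x,np.ones((len(x),1))])
    return -R.T@t, d@R
def onz(n,uv,z,c=None):
    o,d=ray(n,uv,c); return o+d*((z-o[2])/d[:,2:3])
def snap(n,f):
    c=cal(n); im=cv2.cvtColor(robot.snapshot(n),cv2.COLOR_RGB2BGR); cv2.imwrite("pics/"+f+".png",im); return im,c
E
python3 - <<'E'
from h import *
for n in("scene","side","wrist"):
    im,c=snap(n,n+"0"); print(n,c[0][0,0],-c[1].T@c[2],c[1][2])
print(robot.sense())
E
```

```text
scene 472.00416537808275 [ 1.1207785  -0.03670954  1.1998412 ] [-0.50577456  0.01535006 -0.86252911]
side 374.5504021098423 [ 0.32850229 -0.70432984  0.85814768] [ 0.16696026  0.64371342 -0.74683151]
wrist 309.70691628693146 [0.11885482 0.51545532 0.37250029] [ 0.25392317 -0.09671379 -0.96237699]
{'time_s': 0.15, 'qpos': array([ 1.21298681e+00,  1.26265527e-01, -4.03618718e-02,  1.40542942e+00,
       -3.74330643e-05,  1.57084182e+00]), 'dq': array([-0.00124981, -0.00295849,  0.00300099,  0.00109914,  0.00090918,
        0.00025654]), 'effort': array([ 7.69581766e-04, -4.36277139e+01,  3.53148973e+01,  1.36346271e-02,
        9.06997400e-06,  4.86034125e-06]), 'eef_pos': array([0.1837645 , 0.49144339, 0.23070121]), 'eef_rot': array([-9.37217516e-05,  1.77974258e-01,  9.84034941e-01, -6.23520891e-04]), 'wrist_force': array([-8.11535753e-01,  1.48296601e-04,  6.16104111e-01]), 'moment': array([0.0024211 , 0.00255878, 0.00209977]), 'grasp_force': 0.0, 'opening': 0.08557724763654107}
```

View pics/scene0.png

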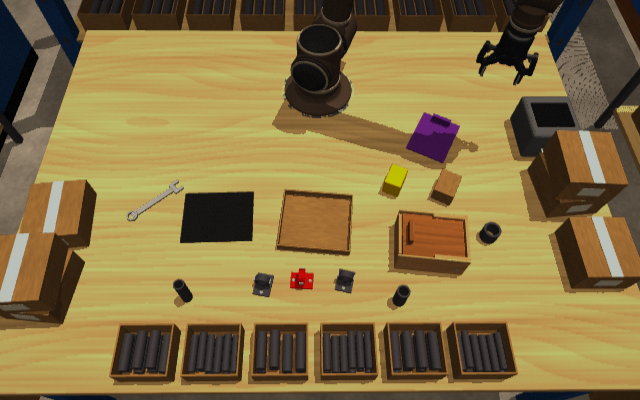

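View pics/side0.png

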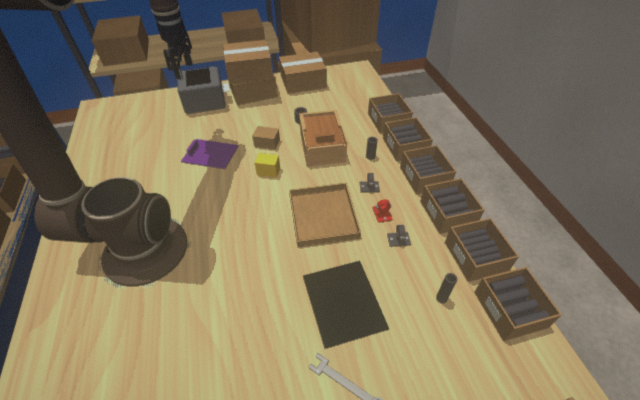

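The scene view shows the case at (432,240) with its bar to the left (-y), the tray at (315,222), the mat at (217,217), hangers at (263,284) and (345,280), and the red decoy at (302,279). The purple lid is at (434,136). I'll zoom in to pick points.

```bash
python3 - <<'E'
from h import *
im=cv2.imread("pics/scene0.png")
a=cv2.resize(im[195:285,385:505],None,fx=5,fy=5,interpolation=cv2.INTER_CUBIC)
b=cv2.resize(im[180:300,170:370],(600,360),interpolation=cv2.INTER_CUBIC)
# pad to 600x600? case 600x450 -> scale to 3x
a=cv2.resize(im[200:280,385:505],(360,240),interpolation=cv2.INTER_CUBIC)
o=np.zeros((600,600,3),np.uint8); o[:360]=b; o[360:,:360]=a
cv2.imwrite("pics/z1.png",o)
hsv=cv2.cvtColor(im,cv2.COLOR_BGR2HSV)
dark=((hsv[...,2]<95)&(hsv[...,1]<130)).astype(np.uint8)
c=cal("scene")
n,l,s,ce=cv2.connectedComponentsWithStats(dark)
for i in range(1,n):
    x,y,w,h,A=s[i]
    if A>60 and 170<ce[i][1]<310 and 100<ce[i][0]<520:
        r=cv2.minAreaRect(np.argwhere(l==i)[:,::-1].astype(np.float32))
        P=onz("scene",cv2.boxPoints(r),0.003,c)
        print(s[i],ce[i].round(1),onz("scene",ce[i],0.003,c).round(3)[0][:2]); 
        if A>1500: print(P.round(4))
E
```

```text
[ 180  192   74   51 3427] [217.4 217. ] [ 0.489 -0.293]
[[ 0.4098 -0.4135  0.003 ]
 [ 0.4045 -0.1968  0.003 ]
 [ 0.5628 -0.1848  0.003 ]
 [ 0.5672 -0.3891  0.003 ]]
[479 222  22  22 331] [489.8 232.6] [0.54  0.479]
[335 269  20  24 330] [344.6 280.7] [0.681 0.062]
[253 273  21  24 354] [262.6 284.3] [ 0.69  -0.155]
[173 279  20  23 264] [182.4 290.3] [ 0.706 -0.364]
[393 285  17  21 255] [400.9 295.3] [0.721 0.209]
```

View pics/z1.png

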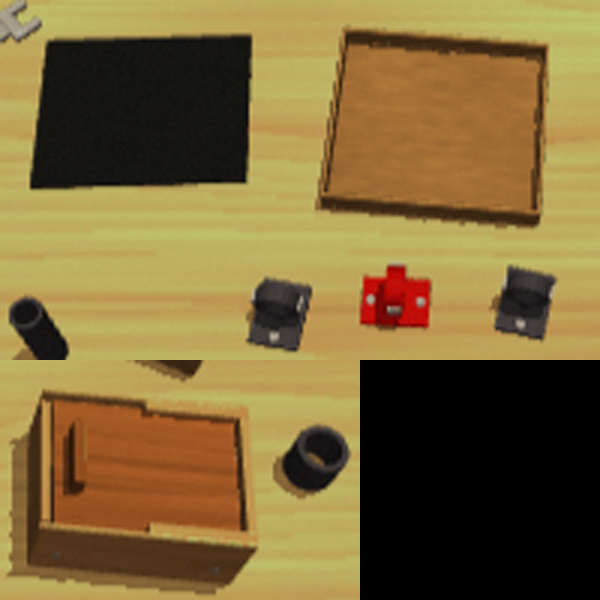

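```bash
python3 - <<'E'
from h import *
def rect(name,p,z,off,sc,o):
    p=np.array(p,float)-off; p=p/sc+o
    P=onz("scene",p,z)[:,:2]; c=P.mean(0)
    e=(P[1]-P[0]+P[2]-P[3])/2; f=(P[3]-P[0]+P[2]-P[1])/2   # +y , +x
    print(name,c.round(4),"len y,x",np.linalg.norm(e).round(4),np.linalg.norm(f).round(4),"yaw",np.degrees([np.arctan2(-e[0],e[1]),np.arctan2(f[1],f[0])]).round(1))
rect("mat",[(47,41),(251,36),(247,182),(31,187)],.003,(0,0),3,(170,180))
rect("tray",[(344,29),(547,46),(538,216),(318,208)],.028,(0,0),3,(170,180))
rect("bar",[(72,418),(86,418),(83,492),(66,492)],.1,(0,360),3,(385,200))
rect("case",[(44,392),(254,406),(256,548),(30,528)],.086,(0,360),3,(385,200))
print(onz("scene",[[262.6,281],[344.6,277]],0.037)[:,:2])
s=robot.sense(); print(s['eef_pos'])
E
```

```text
mat [ 0.4872 -0.2915] len y,x 0.1988 0.1572 yaw [1.5 2. ]
tray [ 0.5136 -0.0134] len y,x 0.197 0.1833 yaw [-4.  -5.6]
bar [0.5831 0.2313] len y,x 0.0134 0.072 yaw [-0.1 -9.4]
case [0.5881 0.2938] len y,x 0.1892 0.1359 yaw [ -5. -10.]
[[ 0.69346751 -0.1520091 ]
 [ 0.683252    0.0601188 ]]
[0.1837645  0.49144339 0.23070121]
```

Emit:
{"api": "play_rows", "payload": {"motion": [[[0.05,-0.032,0],1.7],[[0.05,-0.032,0],1.7],[[0.05,-0.032,0],1.7],[[0.05,-0.032,0],1.7],[[0.05,-0.032,0],1.7],[[0.05,-0.032,0],1.7],[[0.05,-0.032,0],1.7],[[0.05,-0.032,0],1.7]], "claw": 0.05, "grip_force": 60}}

```text
time_s: 1.15
eef_pos: [0.5853, 0.2344, 0.231]
eef_rot: [-0.0, 0.06, 0.998, 0.0]
wrist_force: [0.6, 1.4, -0.0]
opening: 0.0503
grasp_force: 0.0
```

```bash
python3 - <<'E'
from h import *
im,c=snap("wrist","w1"); s=robot.sense(); np.savez("pics/w1.npz",K=c[0],R=c[1],t=c[2]); print(s['time_s'],s['eef_pos'],s['eef_rot'])
E
```

```text
1.2 [0.5902775  0.23024567 0.22942578] [ 8.82764618e-04  6.16244415e-02  9.98097770e-01 -1.57791488e-03]
```

View pics/w1.png

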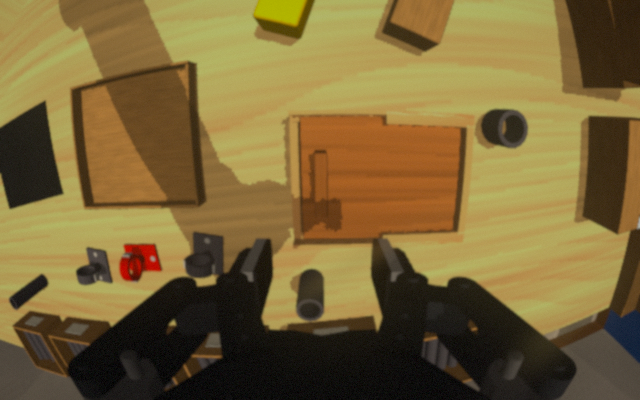

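```bash
python3 - <<'E'
from h import *
d=np.load("pics/w1.npz"); c=(d['K'],d['R'],d['t'])
print(-c[1].T@c[2])
print(onz("wrist",[(300,115),(466,127),(460,235),(301,241)],.078,c).round(4))
print(onz("wrist",[(289,115),(475,116),(464,241),(291,243)],.082,c).round(4))
print(onz("wrist",[(312,151),(327,151),(328,200),(315,200)],.104,c).round(4))
print("tray",onz("wrist",[(71,90),(193,62),(204,206),(83,207)],.028,c).round(4))
im=cv2.imread("pics/w1.png"); s=robot.snapshot("scene"); cv2.imwrite("pics/s1.png",s[...,::-1])
cv2.imwrite("pics/z2.png",cv2.resize(im[100:255,275:485],(800,590),interpolation=cv2.INTER_CUBIC))
E
```

```text
[0.51649799 0.24233194 0.37292645]
[[0.5153 0.222  0.078 ]
 [0.5414 0.3872 0.078 ]
 [0.6587 0.3794 0.078 ]
 [0.6418 0.2058 0.078 ]]
[[0.5139 0.2121 0.082 ]
 [0.5303 0.3965 0.082 ]
 [0.6649 0.3829 0.082 ]
 [0.6412 0.1957 0.082 ]]
[[0.5479 0.2301 0.104 ]
 [0.5495 0.2431 0.104 ]
 [0.5937 0.2389 0.104 ]
 [0.5923 0.2272 0.104 ]]
tray [[ 0.4139 -0.0993  0.028 ]
 [ 0.432   0.1024  0.028 ]
 [ 0.6051  0.0866  0.028 ]
 [ 0.5838 -0.1195  0.028 ]]
```

View pics/z2.png

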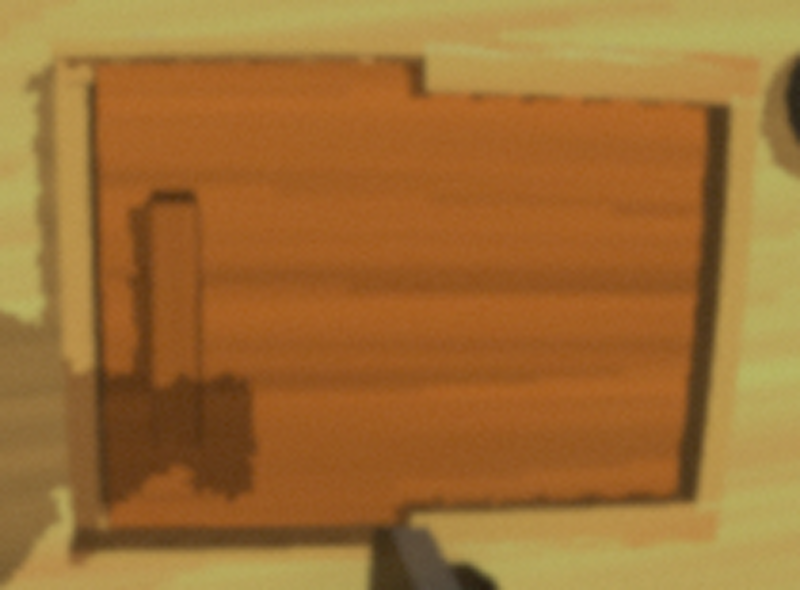

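Emit:
{"api": "play_rows", "payload": {"motion": [[[-0.005,-0.002,-0.03],0],[[0,0,-0.03],0],[[0,0,-0.03],0],[[0,0,-0.03],0],[[0,0,-0.018],0],[[0,0,-0.01],0],[[0,0,0],0],[[0,0,0],0]]}}

```text
time_s: 2.25
eef_pos: [0.5795, 0.234, 0.0844]
eef_rot: [0.001, 0.06, 0.998, 0.0]
wrist_force: [-0.4, -0.9, 0.3]
opening: 0.0499
grasp_force: 0.0
```

```bash
python3 - <<'E'
from h import *
im,c=snap("wrist","w2")
cv2.imwrite("pics/z3.png",np.vstack([im[80:380,120:520]]))
E
```

```text
(no output)
```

View pics/z3.png

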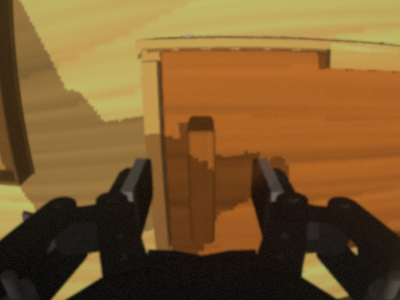

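Emit:
{"api": "play_rows", "payload": {"motion": [[[0,0,0],0],[[0,0,0],0],[[0,0,0],0],[[0,0,0],0],[[0,0,0.002],0],[[0,0,0.002],0],[[0,0,0.002],0],[[0,0,0.002],0]], "claw": 0.0, "grip_force": 50}}

```text
time_s: 3.3
eef_pos: [0.5786, 0.2339, 0.0903]
eef_rot: [-0.001, 0.06, 0.998, -0.0]
wrist_force: [4.0, 4.9, -12.8]
opening: 0.0108
grasp_force: 48.6
```

```bash
python3 - <<'E'
from h import *
s=robot.sense(); print(s['wrist_force'],s['moment'],s['grasp_force'])
im,c=snap("wrist","w3")
im2,c=snap("scene","s3")
o=np.zeros((580,400,3),np.uint8); o[:300]=im[80:380,120:520]; o[300:]=cv2.resize(im2[195:280,385:505],(400,280))
cv2.imwrite("pics/z4.png",o)
E
```

```text
[  3.96888166   4.92943995 -12.84423172] [ 0.15203446 -0.64498734  0.05017721] 48.612568974494934
```

View pics/z4.png

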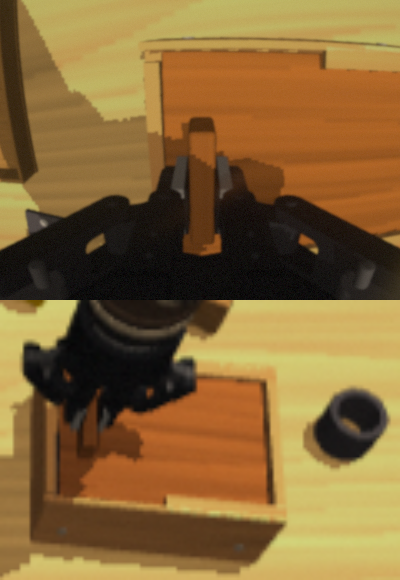

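Emit:
{"api": "play_rows", "payload": {"motion": [[[-0.0003,-0.003,0.001],0],[[-0.0003,-0.003,0],0],[[-0.0003,-0.003,0],0],[[-0.0003,-0.003,0],0],[[-0.0003,-0.003,0],0],[[-0.0003,-0.003,0],0],[[-0.0003,-0.003,0],0],[[0,0,0],0]]}}

```text
time_s: 4.4
eef_pos: [0.5756, 0.2128, 0.0911]
eef_rot: [-0.001, 0.06, 0.998, -0.0]
wrist_force: [-0.3, 4.1, -10.2]
opening: 0.0107
grasp_force: 49.4
```

Emit:
{"api": "play_rows", "payload": {"motion": [[[-0.001,-0.009,0],0],[[-0.001,-0.009,0],0],[[-0.001,-0.009,0],0],[[-0.001,-0.009,0],0],[[-0.001,-0.009,0],0],[[-0.001,-0.009,0],0],[[-0.001,-0.009,0],0],[[-0.001,-0.009,0],0]]}}

```text
time_s: 5.4
eef_pos: [0.5694, 0.1399, 0.0935]
eef_rot: [0.001, 0.06, 0.998, 0.0]
wrist_force: [-0.2, 0.0, -2.2]
opening: 0.0109
grasp_force: 49.8
```

```bash
python3 - <<'E'
from h import *
s=robot.sense(); print(s['wrist_force'],s['moment'],s['grasp_force'])
im,c=snap("wrist","w4")
im2,c=snap("scene","s4")
o=np.zeros((580,400,3),np.uint8); o[:300]=im[80:380,120:520]; o[300:]=cv2.resize(im2[195:280,345:465],(400,280))
cv2.imwrite("pics/z5.png",o)
E
```

```text
[-0.22805679  0.01241375 -2.23050426] [0.00715854 0.01102769 0.05530227] 49.76002871990204
```

View pics/z5.png

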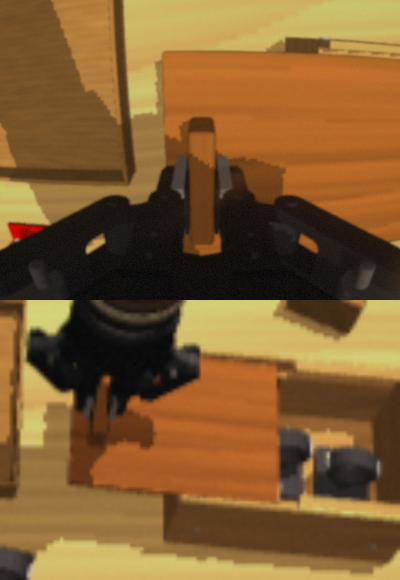

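Emit:
{"api": "play_rows", "payload": {"motion": [[[0,0,0.03],0],[[0,-0.01,0.03],0],[[-0.01,-0.03,0.01],1.2],[[-0.01,-0.045,0],1.2],[[-0.012,-0.045,0],1.2],[[-0.012,-0.045,0],1.2],[[-0.012,-0.045,0],1.2],[[-0.012,-0.045,0],1.2]], "grip_force": 80}}

```text
time_s: 6.5
eef_pos: [0.5006, -0.1257, 0.1631]
eef_rot: [0.001, -0.003, 1.0, -0.0]
wrist_force: [1.0, 0.2, -1.1]
opening: 0.0102
grasp_force: 82.4
```

Emit:
{"api": "play_rows", "payload": {"motion": [[[-0.012,-0.045,0],1.4],[[0,-0.045,0],0],[[0,-0.045,0],0],[[0,-0.045,0],0],[[0,-0.03,0],0],[[0,-0.0195,0],0],[[0,0,0],0],[[0,0,0],0]]}}

```text
time_s: 7.5
eef_pos: [0.4889, -0.353, 0.1624]
eef_rot: [0.0, -0.015, 1.0, 0.0]
wrist_force: [1.0, -0.1, -1.0]
opening: 0.01
grasp_force: 82.6
```

```bash
python3 - <<'E'
from h import *
s=robot.sense(); print(s['eef_pos'],s['eef_rot'],s['wrist_force'],s['moment'],s['grasp_force'])
im,c=snap("wrist","w5"); np.savez("pics/w5.npz",K=c[0],R=c[1],t=c[2])
im2,c=snap("side","s5")
o=np.zeros((400,800,3),np.uint8); o[:,:480]=im[:,80:560]; o[:,480:]=cv2.resize(im2[210:360,280:400],(320,400))
cv2.imwrite("pics/z6.png",o)
E
```

```text
[ 0.48886944 -0.35300078  0.16240833] [ 4.14684045e-05 -1.51374049e-02  9.99885402e-01  1.98270667e-04] [ 0.9599863  -0.0734504  -0.97545899] [-0.07692449  0.00710677  0.01784499] 82.62180805206299
```

View pics/z6.png

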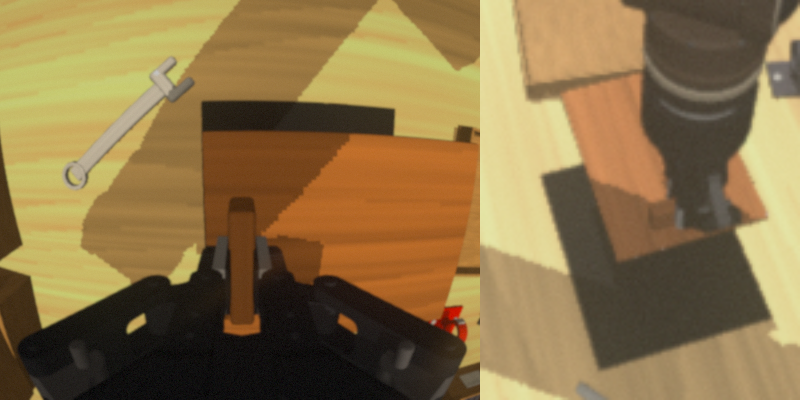

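```bash
python3 - <<'E'
from h import *
d=np.load("pics/w5.npz"); c=(d['K'],d['R'],d['t'])
print(onz("wrist",[(284,132),(555,143)],.156,c).round(4))
print("bar top far end",onz("wrist",[(310,199),(333,199)],.182,c).round(4))
print("mat",onz("wrist",[(282,102),(474,109)],.003,c).round(4))
E
```

```text
[[ 0.4288 -0.3731  0.156 ]
 [ 0.423  -0.2172  0.156 ]]
bar top far end [[ 0.4543 -0.3591  0.182 ]
 [ 0.4541 -0.3496  0.182 ]]
mat [[ 0.409  -0.3938  0.003 ]
 [ 0.4027 -0.197   0.003 ]]
```

Emit:
{"api": "play_rows", "payload": {"motion": [[[-0.002,0,-0.03],0],[[0,0,-0.03],0],[[0,0,-0.03],0],[[0,0,-0.02],0],[[0,0,-0.015],0],[[0,0,-0.01],0],[[0,0,-0.004],0],[[0,0,0],0]]}}

```text
time_s: 8.6
eef_pos: [0.4869, -0.3538, 0.0236]
eef_rot: [0.0, -0.015, 1.0, -0.0]
wrist_force: [-0.0, -0.2, -1.3]
opening: 0.0101
grasp_force: 82.6
```

Emit:
{"api": "play_rows", "payload": {"motion": [[[0,0,-0.002],0],[[0,0,-0.002],0],[[0,0,-0.002],0],[[0,0,0],0],[[0,0,0],0],[[0,0,0],0],[[0,0,0],0],[[0,0,0],0]]}}

```text
time_s: 9.6
eef_pos: [0.4868, -0.3538, 0.0173]
eef_rot: [0.0, -0.015, 1.0, 0.0]
wrist_force: [-0.1, -0.6, -1.1]
opening: 0.0101
grasp_force: 82.6
```

Emit:
{"api": "play_rows", "payload": {"motion": [[[0,0,-0.001],0],[[0,0,-0.001],0],[[0,0,0],0],[[0,0,0],0],[[0,0,0],0],[[0,0,0],0],[[0,0,0],0],[[0,0,0],0]]}}

```text
time_s: 10.6
eef_pos: [0.4868, -0.3538, 0.0153]
eef_rot: [0.0, -0.015, 1.0, -0.0]
wrist_force: [-0.9, 0.1, -0.5]
opening: 0.0103
grasp_force: 82.7
```

Force is changing as contact begins. I'll go down 1.5 mm more, then release.

Emit:
{"api": "play_rows", "payload": {"motion": [[[0,0,-0.0005],0],[[0,0,-0.0005],0],[[0,0,-0.0005],0],[[0,0,0],0],[[0,0,0],0],[[0,0,0],0],[[0,0,0],0],[[0,0,0],0]]}}

```text
time_s: 11.6
eef_pos: [0.4868, -0.3538, 0.0149]
eef_rot: [0.0, -0.015, 1.0, -0.0]
wrist_force: [-3.0, 1.4, 7.6]
opening: 0.0102
grasp_force: 83.9
```

Emit:
{"api": "play_rows", "payload": {"motion": [[[0,0,0],0],[[0,0,0],0],[[0,0,0],0],[[0,0,0],0],[[0,0,0.02],0],[[0,0,0.04],0],[[0,0,0.06],0],[[0,0,0.06],0]], "claw": 0.05}}

```text
time_s: 12.6
eef_pos: [0.4865, -0.3536, 0.1953]
eef_rot: [-0.0, -0.015, 1.0, 0.0]
wrist_force: [0.9, -0.4, -0.4]
opening: 0.05
grasp_force: 0.0
```

Emit:
{"api": "play_rows", "payload": {"motion": [[[0.02,0.05,0.03],0],[[0.02,0.05,0],0],[[0.02,0.05,0],0],[[0.02,0.04,0],0],[[0.02,0,0],0],[[0,0,0],0],[[0,0,0],0],[[0,0,0],0]]}}

```text
time_s: 13.6
eef_pos: [0.5861, -0.1644, 0.2239]
eef_rot: [-0.0, -0.014, 1.0, -0.0]
wrist_force: [-0.3, 0.4, 0.0]
opening: 0.0496
grasp_force: 0.0
```

```bash
python3 - <<'E'
from h import *
s=robot.sense(); print(s['time_s'],s['eef_pos'],s['eef_rot'])
im,c=snap("wrist","w6"); np.savez("pics/w6.npz",K=c[0],R=c[1],t=c[2])
im2,c=snap("scene","s6")
o=np.zeros((560,640,3),np.uint8); o[:400]=im; o[400:]=im2[160:320]
cv2.imwrite("pics/z7.png",o)
E
```

```text
13.6 [ 0.58606132 -0.16436465  0.22389755] [-9.64151830e-05 -1.42716246e-02  9.99898150e-01 -8.82669079e-06]
```

View pics/z7.png

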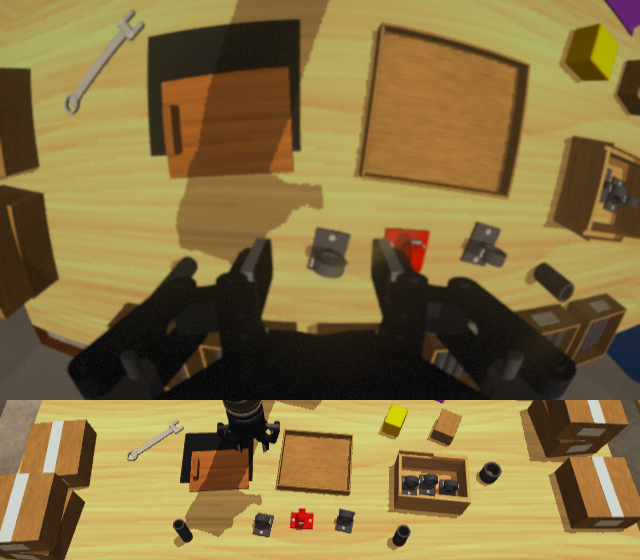

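```bash
python3 - <<'E'
from h import *
d=np.load("pics/w6.npz"); c=(d['K'],d['R'],d['t'])
def pr(n,p,z):
    P=onz("wrist",p,z,c)[:,:2]; print(n,P.round(4).tolist(),P.mean(0).round(4))
    e=(P[1]-P[0]+P[2]-P[3])/2; print(np.degrees(np.arctan2(-e[0],e[1])).round(1))
pr("lid",[(162,83),(289,66),(293,172),(169,178)],.009)
pr("bar",[(166,106),(178,105),(182,153),(174,155)],.035)
pr("mat",[(148,38),(299,20),(300,150),(151,156)],.003)
pr("tray",[(379,25),(528,66),(508,196),(360,176)],.028)
im=cv2.imread("pics/w6.png")
a=cv2.resize(im[75:190,140:310],(600,405),interpolation=cv2.INTER_CUBIC)
b=cv2.resize(im[200:300,290:590],(600,195),interpolation=cv2.INTER_CUBIC)
cv2.imwrite("pics/z8.png",np.vstack([a,b]))
E
```

```text
lid [[0.4743, -0.3656], [0.4621, -0.2052], [0.5858, -0.1982], [0.5955, -0.3598]] [ 0.5294 -0.2822]
3.9
bar [[0.5048, -0.3455], [0.5047, -0.3295], [0.5602, -0.3259], [0.5623, -0.3367]] [ 0.533  -0.3344]
5.0
mat [[0.4103, -0.3936], [0.4042, -0.1961], [0.5603, -0.1908], [0.5674, -0.3888]] [ 0.4856 -0.2923]
1.9
tray [[0.4135, -0.1069], [0.4315, 0.0903], [0.6015, 0.0764], [0.5845, -0.1217]] [ 0.5078 -0.0155]
-5.1
```

View pics/z8.png

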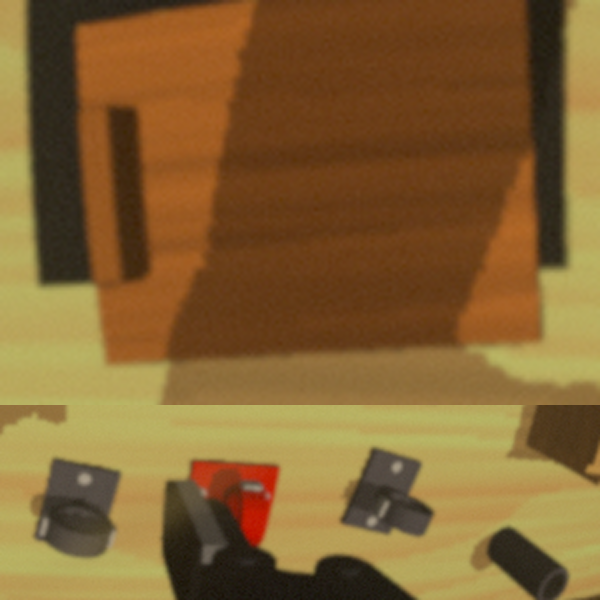

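Emit:
{"api": "play_rows", "payload": {"motion": [[[-0.013,-0.045,0],0.6],[[-0.013,-0.045,0],0.6],[[-0.013,-0.045,-0.02],0.6],[[-0.014,-0.045,-0.03],0],[[0,0,-0.04],0],[[0,0,-0.04],0],[[0,0,0],0],[[0,0,0],0]], "claw": 0.05}}

```text
time_s: 14.7
eef_pos: [0.5342, -0.3442, 0.0955]
eef_rot: [0.001, -0.03, 1.0, -0.0]
wrist_force: [-0.4, -0.1, 0.9]
opening: 0.05
grasp_force: 0.0
```

```bash
python3 - <<'E'
from h import *
s=robot.sense(); print(s['time_s'],s['eef_pos'],s['eef_rot'])
im,c=snap("wrist","w7"); np.savez("pics/w7.npz",K=c[0],R=c[1],t=c[2])
cv2.imwrite("pics/z9.png",im[80:380,120:620])
E
```

```text
14.7 [ 0.53419868 -0.34417792  0.09552333] [ 6.99035094e-04 -3.04584809e-02  9.99535672e-01 -4.81415010e-04]
```

View pics/z9.png

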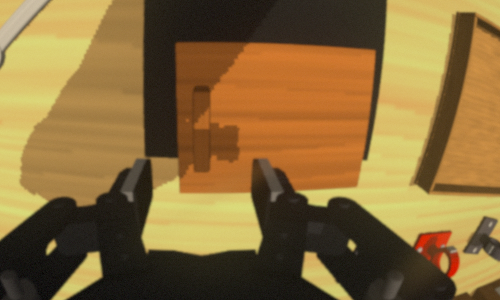

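Emit:
{"api": "play_rows", "payload": {"motion": [[[0,0,-0.03],0],[[0,0,-0.03],0],[[0,0,-0.013],0],[[0,0,-0.005],0],[[0,0,0],0],[[0,0,0],0],[[0,0,0],0],[[0,0,0],0]]}}

```text
time_s: 15.75
eef_pos: [0.5339, -0.3439, 0.0162]
eef_rot: [0.0, -0.031, 1.0, -0.0]
wrist_force: [0.5, -0.1, 0.7]
opening: 0.0503
grasp_force: 0.0
```

Emit:
{"api": "play_rows", "payload": {"motion": [[[0,0,0],0],[[0,0,0],0],[[0,0,0],0],[[0,0,0],0],[[0,0,0],0],[[0,0,0.005],0],[[0,0,0.005],0],[[0,0,0],0]], "claw": 0, "grip_force": 60}}

```text
time_s: 16.75
eef_pos: [0.534, -0.3439, 0.0263]
eef_rot: [0.0, -0.031, 1.0, -0.0]
wrist_force: [-0.6, 0.6, -1.7]
opening: 0.0105
grasp_force: 61.4
```

Emit:
{"api": "play_rows", "payload": {"motion": [[[-0.01,-0.002,0],-0.5],[[-0.012,-0.002,0],-0.5],[[-0.012,-0.003,0],-0.5],[[-0.01,-0.002,0],-0.2],[[0,0,0],0],[[0,0,-0.005],0],[[0,0,-0.004],0],[[0,0,0],0]]}}

```text
time_s: 17.75
eef_pos: [0.4899, -0.3526, 0.0163]
eef_rot: [-0.0, -0.016, 1.0, 0.0]
wrist_force: [-0.3, -0.5, -1.4]
opening: 0.0106
grasp_force: 61.4
```

Emit:
{"api": "play_rows", "payload": {"motion": [[[0,0,-0.0005],0],[[0,0,-0.0005],0],[[0,0,-0.0005],0],[[0,0,0],0],[[0,0,0],0],[[0,0,0],0],[[0,0,0],0],[[0,0,0],0]]}}

```text
time_s: 18.75
eef_pos: [0.4899, -0.3526, 0.016]
eef_rot: [0.0, -0.016, 1.0, -0.0]
wrist_force: [-1.6, 1.9, 5.4]
opening: 0.0108
grasp_force: 62.3
```

Emit:
{"api": "play_rows", "payload": {"motion": [[[0,0,0],0],[[0,0,0],0],[[0,0,0],0],[[0,0,0],0],[[0,0,0.02],0],[[0,0,0.04],0],[[0,0,0.06],0],[[0,0,0.06],0]], "claw": 0.05}}

```text
time_s: 19.75
eef_pos: [0.4895, -0.3526, 0.1968]
eef_rot: [-0.0, -0.016, 1.0, 0.0]
wrist_force: [1.0, -0.3, 0.1]
opening: 0.0504
grasp_force: 0.0
```

Emit:
{"api": "play_rows", "payload": {"motion": [[[0.03,0.045,0],0],[[0.03,0.045,0],0],[[0.03,0.045,0],0],[[0.03,0.045,0],0],[[0.01,0.05,0],0],[[0,0.04,0],0],[[0,0,0],0],[[0,0,0],0]]}}

```text
time_s: 20.75
eef_pos: [0.6198, -0.083, 0.1953]
eef_rot: [0.0, -0.016, 1.0, -0.0]
wrist_force: [0.4, 0.5, 0.3]
opening: 0.0499
grasp_force: 0.0
```

```bash
python3 - <<'E'
from h import *
s=robot.sense(); print(s['time_s'],s['eef_pos'],s['eef_rot'])
im,c=snap("wrist","w8"); np.savez("pics/w8.npz",K=c[0],R=c[1],t=c[2])
im2,c=snap("scene","s8")
o=np.zeros((600,800,3),np.uint8); o[:400,:640]=im; o[400:]=cv2.resize(im2[180:305,130:520],(800,256))[:200]
cv2.imwrite("pics/za.png",o)
E
```

```text
20.75 [ 0.61978348 -0.08295603  0.19527923] [ 6.04668643e-07 -1.58771235e-02  9.99873930e-01 -2.04863522e-04]
```

View pics/za.png

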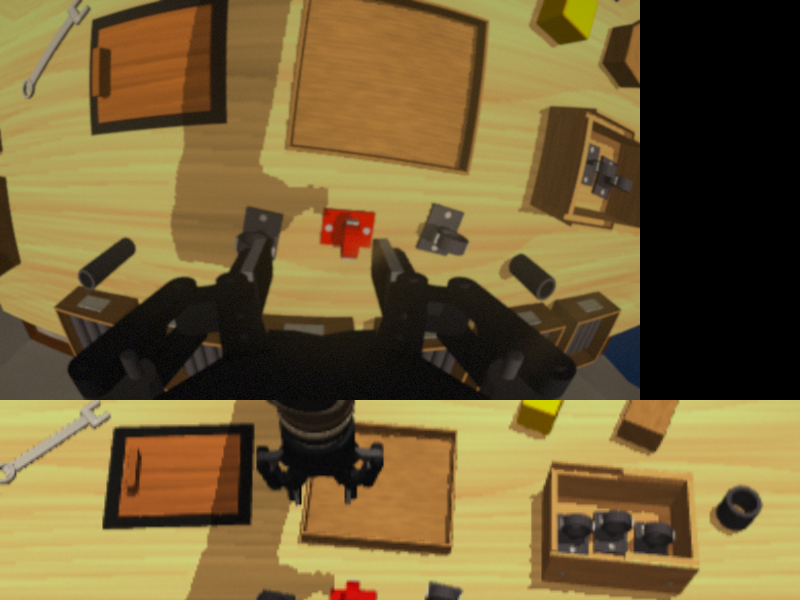

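```bash
cat >> h.py <<'E'
def ld(f):
    d=np.load(f"pics/{f}.npz"); return (d['K'],d['R'],d['t'])
def plate(n,p,z,c):
    P=onz(n,p,z,c)[:,:2]; f=(P[3]-P[0]+P[2]-P[1])/2; e=(P[1]-P[0]+P[2]-P[3])/2
    print(P.mean(0).round(4),"L",np.linalg.norm(f).round(4),np.linalg.norm(e).round(4),"yaw",np.degrees(np.arctan2(f[1],f[0])).round(1),np.degrees(np.arctan2(-e[0],e[1])).round(1))
E
python3 - <<'E'
from h import *
print("A");plate("wrist",[(316.5,227.7),(350,233.3),(341.5,271.8),(308,268.2)],.006,ld("w6"))
print("B");plate("wrist",[(477,222),(500.5,228.7),(483,265.6),(460.5,260.5)],.006,ld("w6"))
plate("wrist",[(434,204),(464,212),(447,252),(417,246)],.006,ld("w8"))
print(robot.sense()['qpos'].round(3))
c=ld("w8"); K,R,t=c
# grey dark plate mask hanger A/B in scene image
im=cv2.imread("pics/s8.png"); hsv=cv2.cvtColor(im,cv2.COLOR_BGR2HSV)
m=((hsv[...,2]<95)&(hsv[...,1]<130)).astype(np.uint8)
for box in((245,265,40,35),(325,260,40,40)):
    x,y,w,h=box; sub=m[y:y+h,x:x+w]; p=np.argwhere(sub)[:,::-1]+[x,y]
    r=cv2.minAreaRect(p.astype(np.float32)); print(len(p),p.mean(0),r, onz("scene",[p.mean(0)],.02)[0])
E
```

```text
A
[ 0.6874 -0.1523] L 0.0573 0.0436 yaw -8.9 -7.1
B
[0.6788 0.0611] L 0.0595 0.0425 yaw -14.8 -13.6
[0.6773 0.0628] L 0.0552 0.0427 yaw -14.7 -11.9
[-0.134  0.32   0.126  1.376 -0.    -0.164]
370 [262.65405405 284.07567568] ((262.5400085449219, 284.2799987792969), (18.33576011657715, 22.00290870666504), 10.304845809936523) [ 0.69563075 -0.15315378  0.02      ]
325 [344.47384615 280.72      ] ((344.4615478515625, 280.69232177734375), (16.473756790161133, 21.1805419921875), 11.309932708740234) [0.68713224 0.06078934 0.02      ]
```

Emit:
{"api": "play_rows", "payload": {"motion": [[[0.0075,0.018,0],9.3],[[0.0075,0.018,0],9.3],[[0.0075,0.018,0],9.3],[[0.0075,0.018,0],9.3],[[0.0075,0.018,0],9.3],[[0.0075,0.018,0],9.3],[[0.0075,0.018,0],9.3],[[0.0065,0.019,0],9.1]]}}

```text
time_s: 21.85
eef_pos: [0.6792, 0.0612, 0.1952]
eef_rot: [-0.0, -0.617, 0.787, -0.0]
wrist_force: [0.9, 0.5, -0.4]
opening: 0.05
grasp_force: 0.0
```

Emit:
{"api": "play_rows", "payload": {"motion": [[[0,0,-0.03],0],[[0,0,-0.03],0],[[0,0,-0.03],0],[[0,0,0],0],[[0,0,0],0],[[0,0,0],0],[[0,0,0],0],[[0,0,0],0]]}}

```text
time_s: 22.85
eef_pos: [0.679, 0.0623, 0.1059]
eef_rot: [0.0, -0.616, 0.788, -0.0]
wrist_force: [0.1, -0.3, -0.8]
opening: 0.0499
grasp_force: 0.0
```

```bash
python3 - <<'E'
from h import *
s=robot.sense(); print(s['time_s'],s['eef_pos'],s['eef_rot'],s['qpos'].round(2))
im,c=snap("wrist","w9"); np.savez("pics/w9.npz",K=c[0],R=c[1],t=c[2])
im2,c2=snap("scene","s9"); im3,_=snap("side","d9")
K,R,t=c
# predicted pixel of B ring top & plate centre
def proj(P):
    p=R@np.array(P)+t; r=np.hypot(*p[:2]); th=np.arctan2(r,p[2]); return K[:2,2]+K[0,0]*th*p[:2]/r
print(proj([.679,.062,.0565]),proj([.679,.062,.006]),proj(s['eef_pos']))
hsv=cv2.cvtColor(im,cv2.COLOR_BGR2HSV)
m=((hsv[...,2]<110)&(hsv[...,1]<100)).astype(np.uint8)
n,l,st,ce=cv2.connectedComponentsWithStats(m)
for i in range(1,n):
    if st[i][4]>200: print(st[i],ce[i].round(0))
E
```

```text
22.85 [0.67903514 0.06228374 0.10594973] [ 4.12307682e-04 -6.15674656e-01  7.88000302e-01 -2.67989035e-04] [ 0.09  0.45  0.11  1.23 -0.   -1.24]
[320.92687902 220.62931622] [321.08674093 199.51153116] [320.74829191 254.12794259]
[  22   10   75  152 6822] [58. 89.]
[  97   26   33   60 1162] [114.  58.]
[    0    88   574   312 52016] [201. 325.]
[ 284  175   73   66 3650] [320. 202.]
[378 240  30  48 528] [392. 262.]
[596 380  44  20 538] [621. 392.]
```

Emit:
{"api": "play_rows", "payload": {"motion": [[[0,0,-0.03],0],[[0,0,-0.03],0],[[0,0,-0.014],0],[[0,0,0],0],[[0,0,0],0],[[0,0,0],0],[[0,0,0],0],[[0,0,0],0]]}}

```text
time_s: 24.0
eef_pos: [0.6789, 0.0622, 0.0317]
eef_rot: [0.0, -0.616, 0.788, -0.0]
wrist_force: [0.2, 0.3, 0.3]
opening: 0.0502
grasp_force: 0.0
```

Emit:
{"api": "play_rows", "payload": {"motion": [[[0,0,0],0],[[0,0,0],0],[[0,0,0],0],[[0,0,0],0],[[0,0,0],0],[[0,0,0.01],0],[[0,0,0.03],0],[[0,0,0.03],0]], "claw": 0, "grip_force": 80}}

```text
time_s: 25.0
eef_pos: [0.6782, 0.0623, 0.1019]
eef_rot: [-0.001, -0.616, 0.788, 0.0]
wrist_force: [1.6, -0.2, -2.6]
opening: 0.0143
grasp_force: 78.0
```

Emit:
{"api": "play_rows", "payload": {"motion": [[[-0.02,-0.003,0],2],[[-0.02,-0.003,0],2],[[-0.02,-0.003,0],2],[[-0.02,-0.003,0],2],[[-0.02,-0.003,0],1],[[-0.02,-0.003,0],0],[[-0.001,0,0],0],[[0,0,0],0]]}}

```text
time_s: 26.0
eef_pos: [0.5583, 0.0443, 0.1017]
eef_rot: [0.0, -0.676, 0.737, -0.0]
wrist_force: [-0.2, 0.3, -1.6]
opening: 0.0143
grasp_force: 78.3
```

Emit:
{"api": "play_rows", "payload": {"motion": [[[0,0,-0.025],0],[[0,0,-0.02],0],[[0,0,-0.01],0],[[0,0,-0.006],0],[[0,0,-0.003],0],[[0,0,-0.002],0],[[0,0,0],0],[[0,0,0],0]]}}

```text
time_s: 27.0
eef_pos: [0.5579, 0.0442, 0.0356]
eef_rot: [0.0, -0.676, 0.737, -0.0]
wrist_force: [-0.6, 0.5, -3.0]
opening: 0.014
grasp_force: 78.3
```

Emit:
{"api": "play_rows", "payload": {"motion": [[[0,0,-0.0005],0],[[0,0,-0.0005],0],[[0,0,-0.0005],0],[[0,0,0],0],[[0,0,0],0],[[0,0,0],0],[[0,0,0],0],[[0,0,0],0]]}}

```text
time_s: 28.0
eef_pos: [0.5588, 0.0442, 0.035]
eef_rot: [0.001, -0.676, 0.737, -0.001]
wrist_force: [0.2, -0.8, 5.9]
opening: 0.0139
grasp_force: 79.2
```

Emit:
{"api": "play_rows", "payload": {"motion": [[[0,0,0],0],[[0,0,0],0],[[0,0,0],0],[[0,0,0.02],0],[[0,0,0.04],0],[[0,0,0.04],0],[[0.02,-0.03,0],0],[[0.02,-0.03,0],-1]], "claw": 0.045}}

```text
time_s: 29.0
eef_pos: [0.5985, -0.0161, 0.1346]
eef_rot: [0.001, -0.669, 0.743, -0.001]
wrist_force: [0.1, -0.2, 0.6]
opening: 0.0451
grasp_force: 0.0
```

Emit:
{"api": "play_rows", "payload": {"motion": [[[0.02,-0.03,0],-1],[[0.02,-0.03,0],-1],[[0.02,-0.03,0],0],[[0.02,-0.03,0],0],[[0.009,-0.017,0],0],[[0,0,-0.03],0],[[0,0,0],0],[[0,0,0],0]]}}

```text
time_s: 30.0
eef_pos: [0.6867, -0.1525, 0.1043]
eef_rot: [-0.0, -0.656, 0.755, 0.0]
wrist_force: [-0.1, -0.1, 0.2]
opening: 0.0448
grasp_force: 0.0
```

```bash
cat >> h.py <<'E'
def blob(f,vmax=110,smax=100):
    s=robot.sense(); im,c=snap("wrist",f); np.savez(f"pics/{f}.npz",K=c[0],R=c[1],t=c[2])
    print(s['time_s'],s['eef_pos'].round(4),s['eef_rot'].round(3))
    hsv=cv2.cvtColor(im,cv2.COLOR_BGR2HSV)
    m=((hsv[...,2]<vmax)&(hsv[...,1]<smax)).astype(np.uint8)
    n,l,st,ce=cv2.connectedComponentsWithStats(m)
    for i in range(1,n):
        if st[i][4]>200: print(st[i],ce[i].round(0))
    return im,c
E
python3 - <<'E'
from h import *
blob("w10")
im2,_=snap("scene","s10")
E
```

```text
30.0 [ 0.6867 -0.1525  0.1043] [-0.    -0.656  0.755  0.   ]
[442   0  20  35 247] [452.  16.]
[564   0  17  72 262] [573.  34.]
[    0    16   569   384 53061] [198. 323.]
[  45   40   73  130 6404] [ 81. 108.]
[ 125   63   31   68 1195] [142.  97.]
[  60  158   63   33 1183] [ 92. 175.]
[ 281  172   74   67 3588] [317. 201.]
[243 239  30  48 586] [258. 260.]
[372 239  29  51 510] [386. 262.]
```

Emit:
{"api": "play_rows", "payload": {"motion": [[[0,0,-0.03],0],[[0,0,-0.03],0],[[0,0,-0.0125],0],[[0,0,0],0],[[0,0,0],0],[[0,0,0],0],[[0,0,0],0],[[0,0,0],0]]}}

```text
time_s: 31.1
eef_pos: [0.6869, -0.1528, 0.0317]
eef_rot: [0.0, -0.656, 0.755, -0.0]
wrist_force: [0.0, 0.4, -0.3]
opening: 0.0445
grasp_force: 0.0
```

Emit:
{"api": "play_rows", "payload": {"motion": [[[0,0,0],0],[[0,0,0],0],[[0,0,0],0],[[0,0,0],0],[[0,0,0],0],[[0,0,0.01],0],[[0,0,0.03],0],[[0,0,0.03],0]], "claw": 0}}

```text
time_s: 32.1
eef_pos: [0.6859, -0.1527, 0.1014]
eef_rot: [-0.001, -0.656, 0.755, 0.001]
wrist_force: [-0.4, -1.0, -2.5]
opening: 0.0143
grasp_force: 78.1
```

Emit:
{"api": "play_rows", "payload": {"motion": [[[-0.02,0.01,0],1],[[-0.02,0.01,0],1],[[-0.02,0.01,0],1],[[-0.02,0.01,0],0],[[-0.02,0.01,0],0],[[-0.02,0.01,0],0],[[-0.02,0.013,0],0],[[0,0,0],0]]}}

```text
time_s: 33.1
eef_pos: [0.5453, -0.0792, 0.1014]
eef_rot: [-0.0, -0.676, 0.737, 0.0]
wrist_force: [0.5, -0.2, -1.9]
opening: 0.014
grasp_force: 78.4
```

Emit:
{"api": "play_rows", "payload": {"motion": [[[0,0,-0.025],0],[[0,0,-0.02],0],[[0,0,-0.01],0],[[0,0,-0.006],0],[[0,0,-0.003],0],[[0,0,-0.002],0],[[0,0,-0.001],0],[[0,0,0],0]]}}

```text
time_s: 34.1
eef_pos: [0.5473, -0.0799, 0.0356]
eef_rot: [0.0, -0.676, 0.737, -0.001]
wrist_force: [-2.5, 0.3, 4.8]
opening: 0.0141
grasp_force: 79.2
```

Emit:
{"api": "play_rows", "payload": {"motion": [[[0,0,0],0],[[0,0,0],0],[[0,0,0],0],[[0,0,0.02],0],[[0,0,0.05],0],[[0,0,0.06],0],[[0.005,0.05,0.03],0],[[0.005,0.05,0.03],0]], "claw": 0.045}}

```text
time_s: 35.1
eef_pos: [0.557, 0.0208, 0.2258]
eef_rot: [0.001, -0.675, 0.738, -0.0]
wrist_force: [1.4, 0.3, -0.1]
opening: 0.0451
grasp_force: 0.0
```

Emit:
{"api": "play_rows", "payload": {"motion": [[[0.005,0.05,0.01],0],[[0.006,0.05,0],0],[[0.006,0.05,0],0],[[0.006,0.05,0],0],[[0.006,0.05,0],0],[[0,0,0],-1.5],[[0,0,0],0],[[0,0,0],0]]}}

```text
time_s: 36.1
eef_pos: [0.5858, 0.2691, 0.2345]
eef_rot: [-0.0, -0.665, 0.746, -0.0]
wrist_force: [0.4, 0.2, 0.6]
opening: 0.0451
grasp_force: 0.0
```

```bash
python3 - <<'E'
from h import *
im,c=blob("w11")
im2,c2=snap("scene","s11")
a=cv2.resize(im[100:300,180:460],(560,400),interpolation=cv2.INTER_CUBIC)
b=cv2.resize(im2[180:305,250:480],(368,200),interpolation=cv2.INTER_CUBIC)
o=np.zeros((600,560,3),np.uint8); o[:400]=a; o[400:,:368]=b
cv2.imwrite("pics/zb.png",o)
E
```

```text
36.1 [0.5858 0.2691 0.2345] [-0.    -0.665  0.746 -0.   ]
[    0     0   640   400 56813] [198. 306.]
[299   0  49   7 297] [323.   3.]
[  65    7   45   89 2797] [88. 52.]
[118  18  16  40 512] [125.  38.]
[ 70 120  46  28 787] [ 93. 134.]
[162 123  47  30 792] [182. 137.]
[ 297  133   49   39 1627] [321. 151.]
[129 140  22  43 572] [140. 160.]
[ 75 145  45  26 730] [ 97. 157.]
[ 80 167  45  25 746] [102. 180.]
[ 297  175   57   87 2993] [325. 213.]
[ 84 189  47  25 813] [108. 202.]
[578 206  22  34 216] [588. 222.]
```

View pics/zb.png

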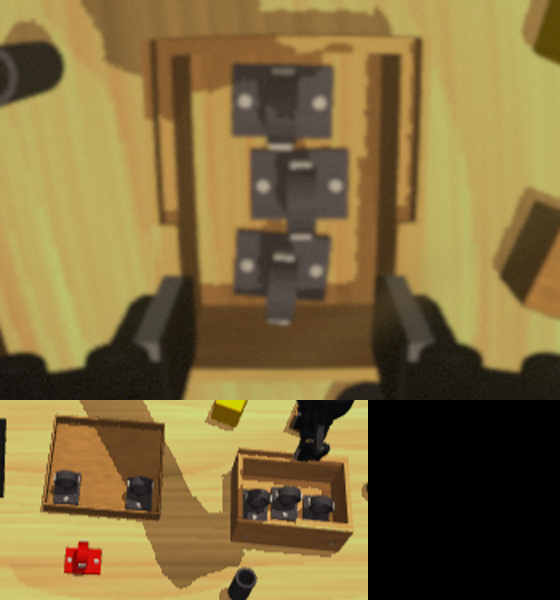

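```bash
python3 - <<'E'
from h import *
c=ld("w11"); print(-c[1].T@c[2])
f=lambda q:np.array(q,float)/2+[180,100]
for q in ([(332,65),(331,136),(232,137),(232,66)],[(348,148),(348,217),(250,217),(250,149)],[(329,238),(326,299),(234,292),(238,232)]):
    plate("wrist",f(q),.012,c)
# ring tops: bright ring-top glints/visible top mid
print(onz("wrist",f([(283,71),(300,165),(285,257)]),.0625,c).round(4))
print("inner walls front lip",onz("wrist",f([(153,40),(421,40)]),.077,c).round(4))
E
```

```text
[0.57748097 0.20038158 0.37643118]
[0.5832 0.2437] L 0.0589 0.0425 yaw -6.0 -7.0
[0.5785 0.2947] L 0.0598 0.0431 yaw -6.2 -6.2
[0.5951 0.3473] L 0.0583 0.0416 yaw -11.0 -9.6
[[0.58   0.2225 0.0625]
 [0.5768 0.272  0.0625]
 [0.5903 0.3219 0.0625]]
inner walls front lip [[0.6407 0.1983 0.077 ]
 [0.5114 0.213  0.077 ]]
```

Emit:
{"api": "play_rows", "payload": {"motion": [[[-0.003,-0.0255,-0.02],0],[[0,0,-0.05],0],[[0,0,-0.04],0],[[0,0,-0.03],0],[[0,0,-0.02],0],[[0,0,-0.02],0],[[0,0,0],0],[[0,0,0],0]], "claw": 0.036}}

```text
time_s: 37.2
eef_pos: [0.5832, 0.2444, 0.0554]
eef_rot: [0.001, -0.666, 0.746, -0.0]
wrist_force: [-0.2, 0.5, 0.8]
opening: 0.0357
grasp_force: 0.0
```

```bash
python3 - <<'E'
from h import *
im,c=blob("w12")
K,R,t=c
E
```

```text
37.2 [0.5832 0.2444 0.0554] [ 0.001 -0.666  0.746 -0.   ]
[   0    0   28   66 1600] [13. 35.]
[  18  164  118  101 5687] [ 72. 207.]
[   78   206   482   194 44106] [312. 332.]
[592 207  48  96 218] [614. 261.]
[  0 232  27  63 800] [  9. 271.]
[   0  337   42   63 1303] [ 13. 379.]
[ 40 348  49  52 883] [ 62. 374.]
```

Emit:
{"api": "play_rows", "payload": {"motion": [[[0,0,-0.01],0],[[0,0,-0.0075],0],[[0,0,0],0],[[0,0,0],0],[[0,0,0],0],[[0,0,0],0],[[0,0,0],0],[[0,0,0],0]]}}

```text
time_s: 38.25
eef_pos: [0.5828, 0.2447, 0.0369]
eef_rot: [0.0, -0.666, 0.746, -0.0]
wrist_force: [-0.6, 0.0, -0.7]
opening: 0.036
grasp_force: 0.0
```

Emit:
{"api": "play_rows", "payload": {"motion": [[[0,0,0],0],[[0,0,0],0],[[0,0,0],0],[[0,0,0],0],[[0,0,0],0],[[0,0,0.01],0],[[0,0,0.03],0],[[0,0,0.04],0]], "claw": 0}}

```text
time_s: 39.25
eef_pos: [0.5818, 0.2443, 0.1168]
eef_rot: [-0.001, -0.666, 0.746, 0.0]
wrist_force: [0.9, 0.9, -1.2]
opening: 0.0144
grasp_force: 78.0
```

Emit:
{"api": "play_rows", "payload": {"motion": [[[0,0,0.04],0],[[0,0,0.01],0],[[-0.017,-0.045,0],1.5],[[-0.017,-0.045,0],0],[[-0.017,-0.045,0],0],[[-0.017,-0.045,0],0],[[-0.017,-0.045,0],0],[[-0.017,-0.045,0],0]]}}

```text
time_s: 40.25
eef_pos: [0.4794, -0.0265, 0.1657]
eef_rot: [-0.001, -0.676, 0.737, 0.001]
wrist_force: [0.6, -0.3, -1.2]
opening: 0.0144
grasp_force: 78.2
```

Emit:
{"api": "play_rows", "payload": {"motion": [[[-0.017,-0.047,0],0],[[0,0,-0.03],0],[[0,0,-0.04],0],[[0,0,-0.035],0],[[0,0,-0.017],0],[[0,0,-0.006],0],[[0,0,-0.003],0],[[0,0,0],0]]}}

```text
time_s: 41.25
eef_pos: [0.4641, -0.0723, 0.0362]
eef_rot: [0.0, -0.676, 0.737, -0.0]
wrist_force: [-0.1, -0.4, -1.3]
opening: 0.0141
grasp_force: 78.2
```

Emit:
{"api": "play_rows", "payload": {"motion": [[[0,0,-0.0005],0],[[0,0,-0.0005],0],[[0,0,0],0],[[0,0,0],0],[[0,0,0],0],[[0,0,0],0],[[0,0,0],0],[[0,0,0],0]]}}

```text
time_s: 42.25
eef_pos: [0.464, -0.0723, 0.0349]
eef_rot: [0.0, -0.676, 0.737, -0.0]
wrist_force: [-0.1, 0.5, 0.3]
opening: 0.0142
grasp_force: 78.4
```

Emit:
{"api": "play_rows", "payload": {"motion": [[[0,0,-0.0005],0],[[0,0,-0.0005],0],[[0,0,0],0],[[0,0,0],0],[[0,0,0],0],[[0,0,0],0],[[0,0,0],0],[[0,0,0],0]]}}

```text
time_s: 43.25
eef_pos: [0.4644, -0.0723, 0.0347]
eef_rot: [0.001, -0.676, 0.737, -0.001]
wrist_force: [-0.5, 0.2, 6.5]
opening: 0.0144
grasp_force: 79.1
```

Emit:
{"api": "play_rows", "payload": {"motion": [[[0,0,0],0],[[0,0,0],0],[[0,0,0],0],[[0,0,0.02],0],[[0,0,0.05],0],[[0,0,0.06],0],[[0,0,0.02],0],[[0.016,0.05,0.02],0]], "claw": 0.036}}

```text
time_s: 44.25
eef_pos: [0.4798, -0.0238, 0.2051]
eef_rot: [0.0, -0.674, 0.739, -0.001]
wrist_force: [0.7, -0.4, -0.7]
opening: 0.0363
grasp_force: 0.0
```

Emit:
{"api": "play_rows", "payload": {"motion": [[[0.016,0.05,0],0],[[0.016,0.05,0],0],[[0.016,0.05,0],0],[[0.016,0.05,0],0],[[0.016,0.05,0],0],[[0.016,0.05,0],-1.5],[[0.0025,0.017,0],0],[[0,0,0],0]]}}

```text
time_s: 45.25
eef_pos: [0.5779, 0.2953, 0.2029]
eef_rot: [-0.001, -0.667, 0.745, 0.0]
wrist_force: [0.2, -1.3, 0.0]
opening: 0.0355
grasp_force: 0.0
```

```bash
python3 - <<'E'
from h import *
im,c=blob("w13")
im2,_=snap("scene","s13")
E
```

```text
45.25 [0.5779 0.2953 0.2029] [-0.001 -0.667  0.745  0.   ]
[    0     0   640   400 53151] [214. 315.]
[  47    0   39   76 2346] [67. 34.]
[ 98   0  17  37 552] [106.  17.]
[137 100  55  33 975] [159. 115.]
[ 48 102  44  31 833] [ 70. 118.]
[106 122  23  46 696] [117. 143.]
[ 52 128  43  28 749] [ 74. 142.]
[ 57 153  43  26 734] [ 78. 166.]
[ 285  158   62   97 3715] [315. 201.]
[ 61 177  45  26 794] [ 83. 190.]
[589 197  23  37 214] [599. 214.]
[  80  235   61   71 2523] [110. 270.]
[244 238  38  65 763] [268. 264.]
[136 246  24  45 553] [148. 268.]
```

Emit:
{"api": "play_rows", "payload": {"motion": [[[0,0,-0.04],0],[[0,0,-0.04],0],[[0,0,-0.03],0],[[0,0,-0.02],0],[[0,0,-0.015],0],[[0,0,0],0],[[0,0,0],0],[[0,0,0],0]]}}

```text
time_s: 46.35
eef_pos: [0.5789, 0.295, 0.06]
eef_rot: [0.001, -0.666, 0.746, -0.0]
wrist_force: [0.3, 0.1, -0.4]
opening: 0.0358
grasp_force: 0.0
```

Emit:
{"api": "play_rows", "payload": {"motion": [[[0,0,-0.01],0],[[0,0,-0.0095],0],[[0,0,0],0],[[0,0,0],0],[[0,0,0],0],[[0,0,0],0],[[0,0,0],0],[[0,0,0],0]]}}

```text
time_s: 47.35
eef_pos: [0.5798, 0.2951, 0.0399]
eef_rot: [0.001, -0.666, 0.746, -0.001]
wrist_force: [5.5, -0.2, 3.8]
opening: 0.0363
grasp_force: 0.7
```

Emit:
{"api": "play_rows", "payload": {"motion": [[[0,0,0],0],[[0,0,0],0],[[0,0,0],0],[[0,0,0],0],[[0,0,0],0],[[0,0,0.01],0],[[0,0,0.03],0],[[0,0,0.04],0]], "claw": 0}}

```text
time_s: 48.35
eef_pos: [0.5776, 0.2944, 0.1196]
eef_rot: [-0.001, -0.666, 0.746, 0.0]
wrist_force: [1.1, -0.2, -2.7]
opening: 0.0139
grasp_force: 78.1
```

Emit:
{"api": "play_rows", "payload": {"motion": [[[0,0,0.04],0],[[0,0,0.01],0],[[-0.016,-0.045,0],1.5],[[-0.016,-0.045,0],0],[[-0.016,-0.045,0],0],[[-0.016,-0.045,0],0],[[-0.016,-0.045,0],0],[[-0.016,-0.045,0],0]]}}

```text
time_s: 49.35
eef_pos: [0.481, 0.0234, 0.1681]
eef_rot: [-0.001, -0.676, 0.737, 0.0]
wrist_force: [0.4, -0.6, -2.4]
opening: 0.0137
grasp_force: 78.3
```

Emit:
{"api": "play_rows", "payload": {"motion": [[[-0.014,-0.035,0],0],[[0,0,-0.03],0],[[0,0,-0.04],0],[[0,0,-0.035],0],[[0,0,-0.017],0],[[0,0,-0.006],0],[[0,0,-0.003],0],[[0,0,0],0]]}}

```text
time_s: 50.35
eef_pos: [0.4686, -0.0102, 0.0387]
eef_rot: [0.0, -0.676, 0.737, -0.0]
wrist_force: [0.4, 0.0, -1.4]
opening: 0.0141
grasp_force: 78.3
```

Emit:
{"api": "play_rows", "payload": {"motion": [[[0,0,-0.0005],0],[[0,0,-0.0005],0],[[0,0,0],0],[[0,0,0],0],[[0,0,0],0],[[0,0,0],0],[[0,0,0],0],[[0,0,0],0]]}}

```text
time_s: 51.35
eef_pos: [0.4682, -0.0103, 0.0373]
eef_rot: [-0.0, -0.676, 0.737, 0.0]
wrist_force: [0.8, -0.2, -3.0]
opening: 0.0137
grasp_force: 78.3
```

Emit:
{"api": "play_rows", "payload": {"motion": [[[0,0,-0.0005],0],[[0,0,-0.0005],0],[[0,0,-0.0005],0],[[0,0,-0.0005],0],[[0,0,0],0],[[0,0,0],0],[[0,0,0],0],[[0,0,0],0]]}}

```text
time_s: 52.35
eef_pos: [0.4692, -0.0104, 0.0363]
eef_rot: [0.001, -0.676, 0.737, -0.001]
wrist_force: [0.6, -0.4, 6.5]
opening: 0.0143
grasp_force: 79.3
```

Emit:
{"api": "play_rows", "payload": {"motion": [[[0,0,0],0],[[0,0,0],0],[[0,0,0],0],[[0,0,0.02],0],[[0,0,0.05],0],[[0,0,0.06],0],[[0,0,0.02],0],[[0.017,0.05,0.02],0]], "claw": 0.036}}

```text
time_s: 53.35
eef_pos: [0.4854, 0.0383, 0.2068]
eef_rot: [0.0, -0.674, 0.739, -0.001]
wrist_force: [0.3, -0.1, -0.5]
opening: 0.036
grasp_force: 0.0
```

Emit:
{"api": "play_rows", "payload": {"motion": [[[0.017,0.05,0],-1],[[0.017,0.05,0],-1],[[0.017,0.05,0],-1],[[0.017,0.05,0],-1],[[0.017,0.05,0],-1],[[0.017,0.05,0],0],[[0.007,0.0077,0],0],[[0,0,0],0]]}}

```text
time_s: 54.35
eef_pos: [0.5943, 0.3475, 0.2042]
eef_rot: [-0.001, -0.643, 0.766, -0.0]
wrist_force: [0.5, -0.2, -0.4]
opening: 0.0362
grasp_force: 0.0
```

```bash
python3 - <<'E'
from h import *
im,c=blob("w14"); K,R,t=c
def proj(P):
    p=R@np.array(P)+t; r=np.hypot(*p[:2]); th=np.arctan2(r,p[2]); return K[:2,2]+K[0,0]*th*p[:2]/r
print(proj([.5951,.3473,.012]),proj([.5951,.3473,.0625]))
im2,_=snap("scene","s14")
E
```

```text
54.35 [0.5943 0.3475 0.2042] [-0.001 -0.643  0.766 -0.   ]
[    0     0   640   400 54553] [232. 317.]
[  47    0   41   46 1393] [67. 18.]
[139  56  35  34 709] [155.  72.]
[  49   71   49   60 1907] [ 74. 102.]
[107  89  23  43 681] [118. 110.]
[ 57 122  45  32 826] [ 80. 138.]
[ 61 147  47  31 798] [ 84. 162.]
[ 294  158   53   46 1918] [319. 178.]
[  80  201   67   84 3143] [113. 244.]
[139 216  26  47 616] [152. 238.]
[255 238  27  55 597] [269. 260.]
[363 238  25  44 476] [374. 259.]
[320.15534864 176.96405426] [319.992259   187.79421465]
```

Emit:
{"api": "play_rows", "payload": {"motion": [[[0,0,-0.04],0],[[0,0,-0.04],0],[[0,0,-0.03],0],[[0,0,-0.02],0],[[0,0,-0.015],0],[[0,0,0],0],[[0,0,0],0],[[0,0,0],0]]}}

```text
time_s: 55.45
eef_pos: [0.5949, 0.3477, 0.0616]
eef_rot: [0.001, -0.643, 0.766, -0.0]
wrist_force: [0.0, 0.6, 0.3]
opening: 0.0362
grasp_force: 0.0
```

Emit:
{"api": "play_rows", "payload": {"motion": [[[0,0,-0.01],0],[[0,0,-0.0105],0],[[0,0,0],0],[[0,0,0],0],[[0,0,0],0],[[0,0,0],0],[[0,0,0],0],[[0,0,0],0]]}}

```text
time_s: 56.45
eef_pos: [0.5943, 0.3475, 0.0399]
eef_rot: [0.0, -0.643, 0.766, -0.0]
wrist_force: [0.1, 0.9, -0.7]
opening: 0.0362
grasp_force: 0.0
```

Emit:
{"api": "play_rows", "payload": {"motion": [[[0,0,0],0],[[0,0,0],0],[[0,0,0],0],[[0,0,0],0],[[0,0,0],0],[[0,0,0.01],0],[[0,0,0.03],0],[[0,0,0.04],0]], "claw": 0}}

```text
time_s: 57.45
eef_pos: [0.5932, 0.3469, 0.1194]
eef_rot: [-0.002, -0.643, 0.766, 0.0]
wrist_force: [0.6, 0.5, -2.0]
opening: 0.014
grasp_force: 78.1
```

Emit:
{"api": "play_rows", "payload": {"motion": [[[0,0,0.04],0],[[0,0,0.01],0],[[-0.018,-0.045,0],1.5],[[-0.018,-0.045,0],1.5],[[-0.018,-0.045,0],1],[[-0.018,-0.045,0],1],[[-0.018,-0.045,0],0],[[-0.018,-0.045,0],0]]}}

```text
time_s: 58.45
eef_pos: [0.4847, 0.076, 0.1683]
eef_rot: [-0.001, -0.676, 0.737, 0.001]
wrist_force: [0.4, -0.4, -2.2]
opening: 0.0141
grasp_force: 78.3
```

Emit:
{"api": "play_rows", "payload": {"motion": [[[-0.012,-0.026,0],0],[[0,0,-0.03],0],[[0,0,-0.04],0],[[0,0,-0.035],0],[[0,0,-0.017],0],[[0,0,-0.006],0],[[0,0,-0.003],0],[[0,0,-0.001],0]]}}

```text
time_s: 59.45
eef_pos: [0.4746, 0.0515, 0.0382]
eef_rot: [0.0, -0.676, 0.737, -0.0]
wrist_force: [0.3, -0.3, -2.7]
opening: 0.014
grasp_force: 78.3
```

Emit:
{"api": "play_rows", "payload": {"motion": [[[0,0,-0.0005],0],[[0,0,-0.0005],0],[[0,0,-0.0005],0],[[0,0,0],0],[[0,0,0],0],[[0,0,0],0],[[0,0,0],0],[[0,0,0],0]]}}

```text
time_s: 60.45
eef_pos: [0.4755, 0.0515, 0.0376]
eef_rot: [0.001, -0.676, 0.737, -0.001]
wrist_force: [0.4, -0.0, 5.6]
opening: 0.0138
grasp_force: 79.3
```

Contact. I'll release, retreat and check.

Emit:
{"api": "play_rows", "payload": {"motion": [[[0,0,0],0],[[0,0,0],0],[[0,0,0],0],[[0,0,0.02],0],[[0,0,0.05],0],[[0,0,0.06],0],[[0,0,0.05],0],[[-0.04,0.04,0.02],0]], "claw": 0.04}}

```text
time_s: 61.45
eef_pos: [0.4365, 0.091, 0.239]
eef_rot: [0.002, -0.674, 0.739, -0.001]
wrist_force: [-0.2, 0.5, -0.9]
opening: 0.0402
grasp_force: 0.0
```

Emit:
{"api": "play_rows", "payload": {"motion": [[[-0.04,0.04,0],0],[[-0.04,0.04,0],0],[[-0.04,0.04,0],0],[[-0.04,0.04,0],0],[[-0.02,0.04,0],0],[[0,0.04,0],0],[[0,0,0],0],[[0,0,0],0]]}}

```text
time_s: 62.45
eef_pos: [0.2541, 0.3309, 0.236]
eef_rot: [-0.001, -0.676, 0.737, -0.0]
wrist_force: [0.5, -0.6, -0.0]
opening: 0.0402
grasp_force: 0.0
```

```bash
python3 - <<'E'
from h import *
im,c=snap("scene","s15"); K,R,t=c
hsv=cv2.cvtColor(im,cv2.COLOR_BGR2HSV)
def comps(m,a,y0,y1,x0=100,x1=520,mx=9e9):
    n,l,s,ce=cv2.connectedComponentsWithStats(m.astype(np.uint8))
    for i in range(1,n):
        if a<s[i][4]<mx and y0<ce[i][1]<y1 and x0<ce[i][0]<x1: print(s[i],ce[i].round(1),onz("scene",ce[i],.03,c)[0][:2].round(3))
print("dark"); comps((hsv[...,2]<95)&(hsv[...,1]<130),60,170,310)
print("expected tray slots px", cv2.projectPoints(np.array([[.558,.044,.03],[.547,-.08,.03],[.464,-.072,.03],[.469,-.01,.03],[.475,.051,.03]]),cv2.Rodrigues(R)[0],t,K,None)[0][:,0].round(0).tolist())
print("red"); comps(((hsv[...,0]<4)|(hsv[...,0]>176))&(hsv[...,1]>180)&(hsv[...,2]>90),40,170,310)
print("lid"); m=((hsv[...,0]>=4)&(hsv[...,0]<16)&(hsv[...,1]>150)).astype(np.uint8)[185:250,175:260]
p=np.argwhere(m)[:,::-1]+[175,185]; r=cv2.minAreaRect(p.astype(np.float32)); print(len(p),onz("scene",cv2.boxPoints(r),.009,c)[:,:2].round(3).tolist())
# change against first picture, outside robot
d=cv2.absdiff(im,cv2.imread("pics/scene0.png")).max(2)>45
d=cv2.morphologyEx(d.astype(np.uint8),cv2.MORPH_OPEN,np.ones((3,3))); print("diff"); comps(d,15,0,400,0,640)
E
```

```text
dark
[ 180  192   74   51 1124] [216.6 217.8] [ 0.506 -0.29 ]
[286 198  17  21 289] [294.1 208.1] [ 0.475 -0.074]
[309 199  16  22 290] [316.5 209.5] [ 0.479 -0.011]
[330 201  17  22 293] [338.1 211.5] [0.486 0.05 ]
[479 222  22  22 330] [489.8 232.6] [0.553 0.467]
[283 224  18  22 308] [291.3 234.5] [ 0.557 -0.081]
[329 228  16  21 304] [336.7 238.1] [0.569 0.044]
[173 279  20  23 263] [182.4 290.3] [ 0.715 -0.357]
[393 285  17  21 255] [400.9 295.3] [0.73  0.203]
expected tray slots px [[337.0, 235.0], [292.0, 231.0], [295.0, 205.0], [317.0, 206.0], [338.0, 208.0]]
red
[290 269  23  20 329] [301.4 279.7] [ 0.688 -0.052]
lid
2279 [[0.428, -0.39], [0.422, -0.213], [0.55, -0.201], [0.555, -0.37]]
diff
[543   0  20  13 174] [551.5   4.9] [-0.407  0.893]
[340  31  29  48 538] [353.7  51.3] [-0.153  0.126]
[ 439   31  100   76 3813] [482.9  57.7] [-0.124  0.577]
[ 241   51   56   72 1487] [269.6  95. ] [ 0.051 -0.16 ]
[ 298  113  180   75 5625] [383.7 148.2] [0.266 0.197]
[275 124   9   7  36] [278.9 127. ] [ 0.184 -0.126]
[ 188  197   59   40 2194] [217.9 216.5] [ 0.502 -0.286]
[285 197  18  22 335] [294.  207.9] [ 0.474 -0.074]
[307 199  18  22 326] [316.3 209.6] [ 0.48  -0.011]
[328 201  19  22 332] [337.9 211.6] [0.486 0.05 ]
[403 217  62  40 882] [439.4 228.7] [0.54  0.329]
[282 224  19  22 347] [291.2 234.5] [ 0.557 -0.081]
[327 228  19  21 349] [336.3 238.2] [0.569 0.043]
[ 402  230   50   27 1071] [424.5 243.7] [0.586 0.282]
[334 269  21  24 378] [344.4 280.6] [0.691 0.06 ]
[253 273  21  24 408] [262.6 284.3] [ 0.7   -0.152]
```

```bash
python3 -c "
from station import robot
print(robot.job_done())"
```

```text
the job is handed in; nothing more can be done
None
```

The job is handed in at about 62 s: the lid lies bar up on the mat and all five hangers stand in the tray. The lid was knocked about 4 cm aside after I first set it down, so I put it back. The last picture shows nothing else moved, though the arm hid the purple lid and the yellow box.

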